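# Index the alternator stand to the yellow station and pin it

### The arm

A 6-joint arm with a two-finger parallel gripper is mounted at the origin on the work surface. World frame = base frame: x ahead of the robot, y to its left, z up, the work surface at z = 0. Lengths are in m, angles in rad, forces in N, time in s.
With the tool pointing down it reaches from about 0.3 to 0.875 m from the base axis. Payload 6.4 kg.
Tool frame: the origin (TCP) lies at the very end of the fingers, on their centre line; the grasp point (between the pads) lies 19 mm behind it; x points along the fingers, y is the direction in which the jaws open and shut, and the axes are right-handed (so a half turn about x gives the same grasp; the last joint's range is limited). The gripper opens to 85 mm and grips with 20 to 120 N. Pads are 22 mm wide; open, the fingers measure 114 mm over their backs; the gripper's body (76 mm by 85 mm) begins 54 mm behind the grasp point. The pads swing forward as they close: fully open they stand 13 mm farther back than shut.
Start: joints at [0.994, 0.181, 1.607, -0, 1.354, -0.206], TCP at [0.208, 0.536, 0.231] pointing down, gripper open.
Joint ranges: [-2.99, 2.99], [-0.89, 2.07], [0.3, 2.58], [-1.14, 4.28], [0, 2.63], [-3.12, 3.12]. Speed limits (rad/s): [2.57, 2.57, 3.01, 3.14, 3.14, 3.14].

### API

Orientations are given as a unit quaternion [w, x, y, z].
In Python, from bench import status, optics, hand_in gives the robot as it stands. The module is installed in compiled form; this text tells all that it offers.
- The arm moves only by the shell command python3 -m jog 'ROWS'. ROWS is JSON, one flat list of numbers, 5 for each row, row after row: the shift along the tool's x, y, z in mm, then the turn about the tool's x in degrees, then the opening in per cent of the stroke, from 0 (shut) to 100 (fully open). In form: [tx, ty, tz, yaw, gripper, tx, ty, tz, yaw, gripper, ...]. A call has exactly 5 rows; each row is the pose to reach, as a shift and turn from the pose commanded when the call began, along the tool's axes at that moment; what a row does not reach only later rows make up. A row lasts 1/10 s, in which the tool goes at most 50 mm and 8.59 degrees, less where a joint would pass 70% of its speed; a pose out of reach is approached as far as the arm can. A call with a gripper value outside its range is refused whole. The fingers move at their own pace and stop on an object; the grip force is fixed at half the most. Time passes only in rows, so rows that repeat a pose let the fingers close, or fill a call up. It gives the time, the measured TCP pose, the force and the opening at its end, in the units of the state.
- status.get_obs(): the state, without advancing time (a new reading comes with each control period).
- optics.camera(name): name is "side" or "top"; returns the picture (400x640x3 uint8, red, green, blue); there is no depth.
- optics.get_calibration(name): a dict with "vertical_fov" (degrees; the focal length in pixels is half the picture's height over the tangent of half this angle, whatever the lens; pixels are square), "cx", "cy" (the principal point, pixels), "extrinsics" (4x4, takes a point from camera to world coordinates). Camera axes: x right, y up, looking along -z (the intrinsics and any distortion apply to the point x, -y, -z); pixel columns grow to the right and rows downward; lengths in m; the calibration is good to about 2 mm. A picture is of the moment at which its call begins. get_calibration takes no time and is no camera call.
- hand_in(): hands the job in, once; it reports no verdict.
The state is a dict: "time_s": time; "q": joint angles; "dq": joint speeds; "joint_efforts": joint torques, N m; "eef_pos": TCP position; "eef_rot": TCP orientation; "wrist_force": force on the tool from outside, world axes, zero at the start; "torque": the same for the moment, N m; "opening": opening from 0.0 (shut) to 1.0 (fully open).
Only numpy, scipy, OpenCV 4.12 (cv2) and the standard library are available. Lean on these libraries where they do the work, as an engineer would, in place of code of your own. Each camera call takes 0.05 s, during which the arm holds its last target. There are 200 camera calls.

### The job

Turn the alternator on its swivel stand a quarter turn to the station with the yellow pad: draw the red-knobbed ball-lock pin up until it is free of the block it sits in, swing the index arm over to the yellow pad, and push the pin down through the arm and the block there until its shoulder sits fully home on the arm's bush, then let go. The block's hole has to be found by feel, so only ever press the pin lightly and do not force it or ram the stand, and leave the loose things on the bench where they lie.

Things in the scene. Friction and masses are not known exactly. Their poses are not given: they have to be found in the camera images.
- stand: Bench swivel stand, fixed: dark round foot plate 380 mm across, 12 mm thick. Origin on the vertical swivel axis at bench level, z up, x towards the start block, y and -y towards the two side stations. Three like steel index blocks (60 mm along the swing x 44 mm, tops 61 mm above the bench) stand on it, holes 150 mm from the axis. They do not give way
- pad_yellow: Yellow pad, 128 mm along the swing x 56 x 5 mm, fixed on the foot plate under the block of the wanted side station (either side). Origin: centre of its underside, 150 mm from the swivel axis, exactly a quarter turn from the start block. The block on it is clamped in slots and stands anywhere up to 15 mm to either side of the pad's centre, along the swing: its hole must be felt for
- pad_blue: Blue painted pad of the same size under the other side block: the wrong station
- swivel (a joint): Turn (rad) of the red swivel with its index arm and strapped alternator, counter-clockwise from above, 0 at the start block, +1.57 or -1.57 at the side stations, stops at 1.85. Stiff: about 2.5 N at the pin turns it; it stays where it is left. Alternator and saddles reach 195 mm above the bench within 70 mm of the axis; its pulley points away from the arm and reaches 95 mm out
- bush_top (a point): Top centre of the steel bush in the swivel's index arm, 150 mm from the axis, 94 mm above the bench; turns with the swivel. Bush 36 mm across, standing 20 mm above the red arm (44 mm wide, 10 mm thick, top at 74 mm). Its upright hole is 18.5 mm wide and 30 mm long, down to the arm's underside; the tops of the blocks lie 3 mm below that
- pin: Ball-lock pin, 0.18 kg: round red rubber knob 30 mm across, 4 to 50 mm above the origin (gives 1 mm per 10 N along the pin), on a steel shoulder 34 mm across, 4 mm thick; steel shank 16 mm thick, 59 mm long. Origin: on the axis, under the shoulder, z up. Home: shoulder on the bush, origin at bush_top. Raised 26 to 40 mm it clears the blocks but stays in the arm's bush: swing the arm by it
- pin_nose_end (a point): Centre of the shank's lower end, 59 mm below the pin's origin; the last 2 mm are 15 mm wide. Two spring balls, 8 mm above this end, stick out 2.8 mm each. Home, they have snapped out under the block's bridge; pulling them in again takes about 10 to 13 N over the first 3 mm, then the pin slides with a few N. Going down, the balls need 5 to 10 N to enter the block, 18 to 21 mm before home
- wrench: Loose steel spanner 190 mm long, lying flat, origin at its middle; to be left alone
- can: Loose blue can, 60 mm across and 150 mm high, standing, origin at its underside; to be left alone
- pulley: Loose dark steel pulley, 64 mm across and 30 mm high, lying flat, origin at its underside; to be left alone
- regulator: Loose black regulator block, 60 x 48 x 34 mm, origin at its underside; to be left alone
- start_hole (a point): Top centre of the hole in the start block, where the pin sits at the start, fixed, 61 mm above the bench. In each of the three blocks the hole is upright, 17.5 mm wide, through a 14 mm thick bridge; below the bridge the block is hollow
Not all that is in view belongs to the job. Of the things that look like the pin, the largest one is meant.

How it is judged:
On the way, in this order (a step that is already met when the one before it is completed fails the run):
1. the pin is drawn up clear of the start block (its lower end above the blocks' tops) (z of pin_nose_end in the frame of stand above 0.0615 m), for 0.1 s.
2. the index arm is swung over the yellow pad (horizontal distance between bush_top and pad_yellow below 0.03 m), for 0.1 s.
At the end, for the whole second after the job is handed in: The index arm's hole stands over the yellow pad (within 20 mm of the pad's centre, which the block's slots leave open), the pin is upright in the bush with its shoulder down on it (within 2 mm), through arm and block, and everything is still (horizontal distance between bush_top and pad_yellow below 0.02 m and z of pin in the frame of bush_top between -0.004 and 0.002 m and horizontal distance between pin and bush_top below 0.004 m and angle between pin's own z axis and vertical below 0.06 rad and linear speed of pin below 0.02 m/s and velocity of joint swivel between -0.05 and 0.05 rad/s); the robot touches nothing.
It fails at once if the pin is forced: pressed or dragged against stand, arm or blocks with more than 40 N (contact force between pin and stand above 40 N).
It fails at once if the robot rams the stand or the alternator (more than 30 N) (contact force between any of the fingers, the arm and stand above 30 N).
It fails at once if a loose thing on the bench is moved (more than 20 mm) (distance of any of wrench, can, pulley, regulator from where it was at the start of the episode above 0.02 m).
It also fails if it takes over 72 s, if anything falls off the work surface, if the arm or the gripper's body presses on something with over 40 N, if the wrist force passes 120 N, or if a joint passes its speed limit or range.

## Working session

There is one attempt and no reset: what is moved stays moved. The work goes in short steps, Python scripts to look and compute and a shell command to move; the robot and the scene stay as the last step left them, time stands still between calls to the robot, and variables do not carry over. Pictures are saved under pics/ and viewed, on a budget of 10 in all, crops included, one or two more only if the job needs it, and the job is handed in when it is done.

```bash
mkdir -p pics; python3 - <<'E'
from bench import status, optics
import cv2
o=status.get_obs();print({k:o[k] for k in o})
for n in("side","top"):
    c=optics.get_calibration(n);print(n,c)
    cv2.imwrite(f"pics/{n}0.png",optics.camera(n)[:,:,::-1])
E
```

```text
{'time_s': 0.0, 'q': array([ 9.93698056e-01,  1.81520515e-01,  1.60801310e+00, -1.39977672e-05,
        1.35379835e+00, -2.06292517e-01]), 'dq': array([ 0.00095139,  0.00042337, -0.00024124, -0.00178132,  0.00098134,
        0.00040953]), 'joint_efforts': array([-1.20011424e-03, -4.44880235e+01, -3.51330078e+01, -3.84913037e-04,
        9.30354581e-03,  2.65831977e-05]), 'eef_pos': array([0.20803585, 0.53545257, 0.23039324]), 'eef_rot': array([ 0.69475807,  0.12977854,  0.69521865, -0.13091896]), 'wrist_force': array([ 0.08558448, -0.16691822,  0.39771   ]), 'torque': array([-0.01050475,  0.01989315, -0.00543649]), 'opening': 1.0001614942810868}
side {'vertical_fov': 44.971751441039274, 'cx': 324.29480526826205, 'cy': 200.77311739601686, 'extrinsics': array([[ 0.72556927,  0.4697365 , -0.50288851,  0.00482336],
       [-0.68797355,  0.51166087, -0.51468004, -0.58469436],
       [ 0.01554437,  0.71941002,  0.69441169,  0.86072593],
       [ 0.        ,  0.        ,  0.        ,  1.        ]])}
top {'vertical_fov': 51.83997297196741, 'cx': 324.8339172849803, 'cy': 200.64204115172006, 'extrinsics': array([[-0.02629792,  0.991732  , -0.1256028 ,  0.43469364],
       [-0.99941192, -0.02331735,  0.02514189,  0.00430949],
       [ 0.02200529,  0.12619012,  0.99176198,  1.30092298],
       [ 0.        ,  0.        ,  0.        ,  1.        ]])}
```

View pics/top0.png

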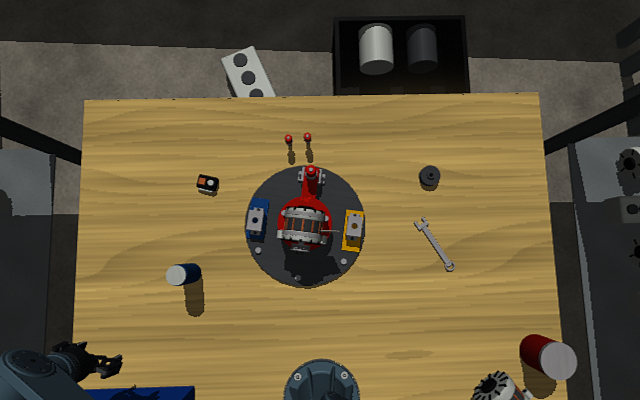

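View pics/side0.png

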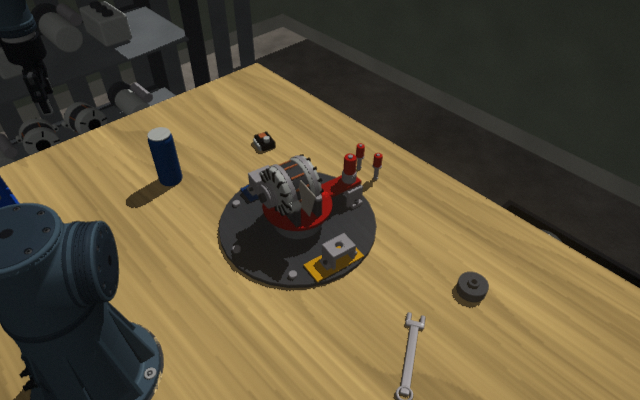

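Top view: the pin candidates are the red knob in the index arm (311,171) and two small pins standing behind it, (289,139) and (307,137). The largest is the one in the arm. The yellow pad is at (354,230), on the robot's right (-y). Next is a close crop of both views.

```bash
python3 - <<'E'
import cv2,numpy as np
a=cv2.imread("pics/top0.png")[125:295,240:370];b=cv2.imread("pics/side0.png")[135:290,260:390]
f=lambda i,s:cv2.resize(i,None,fx=s,fy=s,interpolation=cv2.INTER_CUBIC)
a=f(a,3);b=f(b,3)
c=np.zeros((510,780,3),np.uint8);c[:510,:390]=a;c[:465,390:]=b
cv2.imwrite("pics/crop0.png",c)
E
```

```text
(no output)
```

View pics/crop0.png

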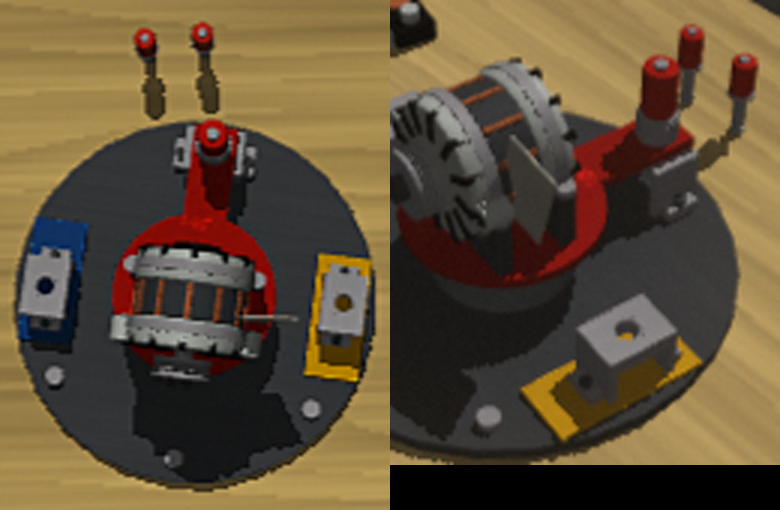

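```bash
cat > h.py <<'E'
from bench import status, optics
import numpy as np,cv2
from scipy.spatial.transform import Rotation as R
def ray(n,p):
    c=optics.get_calibration(n);f=200/np.tan(np.radians(c["vertical_fov"]/2));E=c["extrinsics"]
    return E[:3,3],E[:3,:3]@np.array([(p[0]-c["cx"])/f,-(p[1]-c["cy"])/f,-1])
def tri(a,b):
    o1,d1=ray("top",a);o2,d2=ray("side",b)
    s=np.linalg.lstsq(np.c_[d1,-d2],o2-o1,rcond=None)[0]
    p,q=o1+s[0]*d1,o2+s[1]*d2
    return (p+q)/2,np.linalg.norm(p-q)
def onz(n,p,z):
    o,d=ray(n,p);return o+d*(z-o[2])/d[2]
E
python3 - <<'E'
from h import *
np.set_printoptions(precision=4,suppress=True)
T=lambda x,y:((x+.5)/3-.5+240,(y+.5)/3-.5+125)
S=lambda x,y:((x-390+.5)/3-.5+260,(y+.5)/3-.5+135)
print("knob",tri(T(212,136),S(660,65)))
print("hole",tri(T(344,302),S(628,329)))
print("holez",onz("top",T(344,302),.061),onz("side",S(628,329),.061))
print("knobz",onz("top",T(212,136),.144),onz("side",S(660,65),.144))
pc=[onz("top",T(*p),.017)for p in((322,253),(372,257),(357,381),(306,376))];print("pad",np.array(pc),np.mean(pc,0))
ps=[onz("side",S(*p),.017)for p in((521,389),(563,438),(702,362))];print("padside",np.array(ps),(ps[0]+ps[2])/2)
pl=[onz("top",T(*p),.012)for p in((17,300),(203,122),(203,489),(60,165),(110,459),(300,462))]
pl=np.array(pl);A=np.c_[2*pl[:,:2],np.ones(len(pl))];s=np.linalg.lstsq(A,(pl[:,:2]**2).sum(1),rcond=None)[0]
print("plate",s[:2],np.sqrt(s[2]+s[0]**2+s[1]**2))
E
```

```text
knob (array([0.6701, 0.014 , 0.1461]), np.float64(0.00019652804490532055))
hole (array([ 0.5138, -0.1137,  0.0615]), np.float64(0.0015954652328432207))
holez [ 0.5145 -0.1142  0.061 ] [ 0.5135 -0.1129  0.061 ]
knobz [0.6705 0.0141 0.144 ] [0.6722 0.0157 0.144 ]
pad [[ 0.5692 -0.0972  0.017 ]
 [ 0.5637 -0.1495  0.017 ]
 [ 0.4353 -0.129   0.017 ]
 [ 0.4418 -0.0764  0.017 ]] [ 0.5025 -0.113   0.017 ]
padside [[ 0.4425 -0.0748  0.017 ]
 [ 0.435  -0.1284  0.017 ]
 [ 0.5594 -0.148   0.017 ]] [ 0.5009 -0.1114  0.017 ]
plate [0.5258 0.0312] 0.19433388718713848
```

```bash
cat >> h.py <<'E'
np.set_printoptions(precision=4,suppress=True)
def to(target,jaw_deg=None):
    """shift (mm) in tool axes from current measured pose to target; yaw (deg) about tool x so jaws lie along world heading jaw_deg"""
    o=status.get_obs();M=R.from_quat(o["eef_rot"],scalar_first=True).as_matrix()
    print("pos",o["eef_pos"],"F",o["wrist_force"],"open",round(float(o["opening"]),3),"t",round(o["time_s"],2))
    print("tool x",M[:,0],"y",M[:,1],"z",M[:,2],"q6",round(o["q"][5],3))
    print("shift mm",(M.T@(np.array(target)-o["eef_pos"])*1000).round(1))
    if jaw_deg is not None:
        t=M.T@np.array([np.cos(np.radians(jaw_deg)),np.sin(np.radians(jaw_deg)),0])
        print("yaw",((np.degrees(np.arctan2(t[2],t[1]))+90)%180-90).round(1))
E
python3 -c "
from h import *
to([.671,.0147,.231],80.7)"
```

```text
pos [0.2081 0.5355 0.2305] F [-0.2744 -0.3758 -0.0049] open 0.999 t 0.1
tool x [-0.0009 -0.0013 -1.    ] y [ 0.3624  0.932  -0.0016] z [ 0.932  -0.3624 -0.0003] q6 -0.206
shift mm [  -0.3 -317.6  620.2]
yaw -11.9
```

```bash
python3 -m jog '[0,-21,41,0,100, 0,-42,82,0,100, 0,-63,123,0,100, 0,-84,164,0,100, 0,-105,205,0,100]'
python3 -m jog '[0,-21,41,0,100, 0,-42,82,0,100, 0,-63,123,0,100, 0,-84,164,0,100, 0,-105,205,0,100]'
python3 -m jog '[0,-21,41,-4,100, 0,-42,82,-8,100, 0,-63,123,-12,100, 0,-84,164,-12,100, 0,-105,205,-12,100]'
python3 -c "
from h import *
to([.671,.0147,.231],80.7)"
```

```text
time_s: 0.6
eef_pos: [0.362, 0.3622, 0.231]
eef_rot: [0.695, 0.13, 0.695, -0.13]
wrist_force: [0.5, 0.8, 0.9]
opening: 0.995
time_s: 1.1
eef_pos: [0.5151, 0.1899, 0.231]
eef_rot: [0.695, 0.13, 0.695, -0.13]
wrist_force: [1.2, 0.7, -0.2]
opening: 1.003
time_s: 1.6
eef_pos: [0.6682, 0.0179, 0.2307]
eef_rot: [0.704, 0.057, 0.705, -0.057]
wrist_force: [1.0, 0.7, -0.0]
opening: 1.0
pos [0.6682 0.0179 0.2307] F [ 0.9501  0.6756 -0.0329] open 1.0 t 1.6
tool x [-0.001   0.0003 -1.    ] y [0.1608 0.987  0.0001] z [ 0.987  -0.1608 -0.001 ] q6 -1.56
shift mm [-0.4 -2.7  3.3]
yaw 0.0
```

```bash
python3 -m jog '[0,-3,3,0,100, 30,-3,3,0,100, 60,-3,3,0,100, 75,-3,3,0,100, 80,-3,3,0,100]'
python3 - <<'E'
from h import *
f=lambda i,s:cv2.resize(i,None,fx=s,fy=s,interpolation=cv2.INTER_CUBIC)
a=optics.camera("top")[120:270,250:380,::-1];b=optics.camera("side")[80:230,270:400,::-1]
cv2.imwrite("pics/crop1.png",np.hstack([f(a,3),f(b,3)]))
E
```

```text
time_s: 2.1
eef_pos: [0.6681, 0.0168, 0.1486]
eef_rot: [0.703, 0.057, 0.706, -0.057]
wrist_force: [-0.6, 0.0, -0.2]
opening: 1.0
```

View pics/crop1.png

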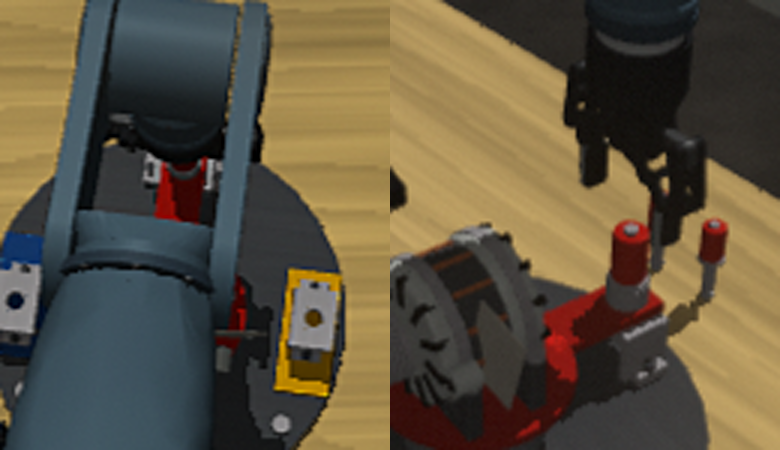

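The fingers straddle the knob: tips at about (595,175) and (665,240), knob top at (630,232) in the crop. I'll check the pose, then descend.

```bash
python3 -m jog '[10,0,0,0,100, 20,0,0,0,100, 30,0,0,0,100, 40,0,0,0,100, 44,0,0,0,100]';python3 -c "
from h import *
to([.671,.0147,.106],80.7)"
```

```text
time_s: 2.7
eef_pos: [0.669, 0.0162, 0.1055]
eef_rot: [0.704, 0.057, 0.706, -0.057]
wrist_force: [-0.5, -0.5, -0.4]
opening: 1.001
pos [0.669  0.0162 0.1055] F [-0.5214 -0.5477 -0.4235] open 1.001 t 2.7
tool x [-0.0023  0.0003 -1.    ] y [ 0.1606  0.987  -0.    ] z [ 0.987  -0.1606 -0.0023] q6 -1.562
shift mm [-0.6 -1.1  2.2]
yaw 0.1
```

```bash
python3 -m jog '[0,-1,2,0,60, 0,-1,2,0,45, 0,-1,2,0,40, 0,-1,2,0,37, 0,-1,2,0,36]'
python3 -m jog '[0,-1,2,0,34, 0,-1,2,0,32, 0,-1,2,0,30, 0,-1,2,0,30, 0,-1,2,0,30]'
python3 -c "
from h import *
to([.671,.0147,.106],80.7)"
```

```text
time_s: 3.2
eef_pos: [0.672, 0.0149, 0.1078]
eef_rot: [0.705, 0.057, 0.704, -0.057]
wrist_force: [0.1, 0.1, 0.5]
opening: 0.359
time_s: 3.7
eef_pos: [0.6731, 0.0142, 0.1077]
eef_rot: [0.704, 0.057, 0.705, -0.057]
wrist_force: [-4.3, 3.1, 5.1]
opening: 0.334
pos [0.6731 0.0142 0.1077] F [-4.3004  3.1344  5.1257] open 0.334 t 3.7
tool x [-0.001  0.001 -1.   ] y [0.1604 0.9871 0.0009] z [ 0.9871 -0.1604 -0.0011] q6 -1.565
shift mm [ 1.7  0.2 -2.2]
yaw 0.1
```

```bash
python3 -m jog '[0,0.5,-1,0,20, 0,0.5,-1,0,20, 0,0.5,-1,0,20, 0,0.5,-1,0,20, 0,0.5,-1,0,20]'
python3 -m jog '[0,0.5,-0.5,0,20, -1,0.5,-0.5,0,20, -2,0.5,-0.5,0,20, -3,0.5,-0.5,0,20, -4,0.5,-0.5,0,20]'
python3 -m jog '[-1,0,0,0,20, -2,0,0,0,20, -3,0,0,0,20, -4,0,0,0,20, -5,0,0,0,20]'

```

```text
time_s: 4.2
eef_pos: [0.6728, 0.0143, 0.1077]
eef_rot: [0.705, 0.057, 0.705, -0.057]
wrist_force: [-2.7, 3.6, 5.9]
opening: 0.338
time_s: 4.7
eef_pos: [0.6716, 0.0146, 0.1102]
eef_rot: [0.704, 0.057, 0.705, -0.057]
wrist_force: [1.2, 0.8, -6.1]
opening: 0.338
time_s: 5.2
eef_pos: [0.6721, 0.0147, 0.1166]
eef_rot: [0.705, 0.057, 0.705, -0.057]
wrist_force: [1.8, 1.2, -5.5]
opening: 0.335
```

```bash
python3 -m jog '[-3,0,0,0,20, -6,0,0,0,20, -9,0,0,0,20, -12,0,0,0,20, -14,0,0,0,20]'
python3 -m jog '[-3,0,0,0,20, -6,0,0,0,20, -9,0,0,0,20, -10,0,0,0,20, -10,0,0,0,20]'
python3 - <<'E'
from h import *
to([.671,.0147,.106],80.7)
f=lambda i,s:cv2.resize(i,None,fx=s,fy=s,interpolation=cv2.INTER_CUBIC)
b=optics.camera("side")[110:250,270:410,::-1]
cv2.imwrite("pics/crop2.png",f(b,4))
E
```

```text
time_s: 5.7
eef_pos: [0.6723, 0.0147, 0.1308]
eef_rot: [0.705, 0.057, 0.705, -0.057]
wrist_force: [-0.1, 0.6, -5.0]
opening: 0.34
time_s: 6.2
eef_pos: [0.6726, 0.0146, 0.1411]
eef_rot: [0.705, 0.057, 0.704, -0.057]
wrist_force: [-0.8, 1.4, -0.2]
opening: 0.337
pos [0.6726 0.0146 0.1411] F [-0.7891  1.4129 -0.2191] open 0.337 t 6.2
tool x [ 0.001  -0.0001 -1.    ] y [0.1606 0.987  0.    ] z [ 0.987  -0.1606  0.001 ] q6 -1.564
shift mm [35.1 -0.2 -1.6]
yaw 0.1
```

View pics/crop2.png

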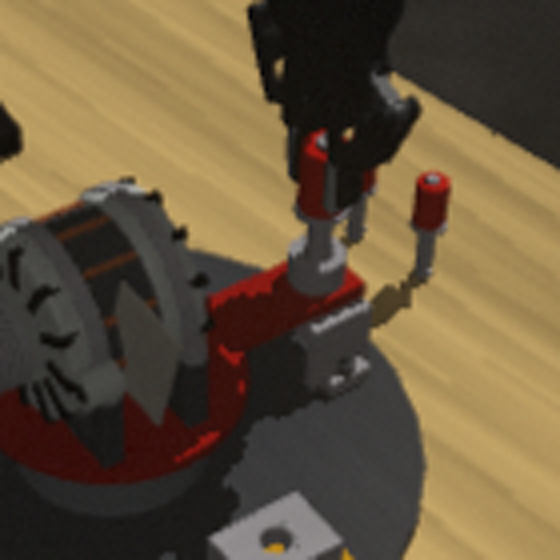

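```bash
cat >> h.py <<'E'
def proj(n,P):
    c=optics.get_calibration(n);f=200/np.tan(np.radians(c["vertical_fov"]/2));E=c["extrinsics"]
    q=E[:3,:3].T@(np.array(P)-E[:3,3]);return c["cx"]-f*q[0]/q[2],c["cy"]+f*q[1]/q[2]
E
python3 -c "
from h import *
for z in (.094,.120,.127,.144,.170,.177): 
  u,v=proj('side',[.6716,.0149,z]);print(z,u,v,(u-270)*4+1.5,(v-110)*4+1.5)"
```

```text
0.094 348.68070619975987 172.6745881123236 316.2228247990395 252.19835244929436
0.12 349.2294144349238 164.43391958543447 318.4176577396952 219.23567834173787
0.127 349.38007858202053 162.17119922597095 319.0203143280821 210.1847969038838
0.144 349.751318794135 156.5957998865136 320.50527517653995 187.88319954605436
0.17 350.3341872035379 147.84210338831912 322.83674881415163 152.86841355327647
0.177 350.4943278047326 145.43706273543364 323.4773112189305 143.24825094173457
```

The pin is up about 33 mm: the knob top is at row 140, against 143 predicted for that height. Starting the swing.

```bash
python3 -m jog '[0,-8.9,-0.1,2.5,20, 0,-17.8,-0.8,5.9,20, 0,-26.6,-1.9,9.3,20, 0,-35.3,-3.6,12.7,20, 0,-44,-5.8,16,20]'; python3 -c "
from h import *
to([.5236,.0364,.141])"
```

```text
time_s: 6.75
eef_pos: [0.6596, -0.0273, 0.1408]
eef_rot: [0.69, 0.156, 0.69, -0.155]
wrist_force: [-0.4, 2.9, -1.1]
opening: 0.336
pos [ 0.6596 -0.0273  0.1408] F [-0.4106  2.8898 -1.0552] open 0.336 t 6.75
tool x [ 0.0008  0.0014 -1.    ] y [0.4285 0.9035 0.0016] z [ 0.9035 -0.4285  0.0001] q6 -1.35
shift mm [  -0.3   -0.8 -150.1]
```

```bash
for i in 1; do python3 -m jog '[0,-8.9,-0.3,3.4,20, 0,-17.8,-1.1,6.8,20, 0,-26.6,-2.4,10.2,20, 0,-35.3,-4.2,13.6,20, 0,-43.9,-6.6,17,20]'; done
python3 -m jog '[0,-8.9,-0.3,3.4,20, 0,-17.8,-1.1,6.8,20, 0,-26.6,-2.4,10.2,20, 0,-35.3,-4.2,13.6,20, 0,-43.9,-6.6,17,20]'
python3 -m jog '[0,-8.9,-0.3,3.4,20, 0,-17.8,-1.1,6.8,20, 0,-26.6,-2.4,10.2,20, 0,-35.3,-4.2,13.6,20, 0,-43.9,-6.6,17,20]'
python3 -c "
from h import *
to([.5236,.0364,.141])"
```

```text
time_s: 7.25
eef_pos: [0.6348, -0.064, 0.1407]
eef_rot: [0.659, 0.256, 0.659, -0.255]
wrist_force: [-0.0, 5.4, -1.3]
opening: 0.334
time_s: 7.75
eef_pos: [0.6006, -0.0918, 0.1408]
eef_rot: [0.614, 0.351, 0.614, -0.349]
wrist_force: [0.6, 4.9, -0.5]
opening: 0.334
time_s: 8.25
eef_pos: [0.5598, -0.1085, 0.1409]
eef_rot: [0.556, 0.438, 0.555, -0.436]
wrist_force: [1.1, 5.6, -1.7]
opening: 0.333
pos [ 0.5598 -0.1085  0.1409] F [ 1.1465  5.5535 -1.7449] open 0.333 t 8.25
tool x [ 0.0022  0.0019 -1.    ] y [0.9719 0.2352 0.0026] z [ 0.2353 -0.9719 -0.0013] q6 -0.64
shift mm [   0.    -1.  -149.4]
```

```bash
python3 -m jog '[0,-8.9,-1.3,3.4,20, 0,-17.8,-2.3,6.8,20, 0,-26.6,-3.6,10.2,20, 0,-35.3,-5.4,13.6,20, 0,-43.9,-7.8,17,20]'
python3 - <<'E'
from h import *
to([.5236,.0376,.141])
f=lambda i,s:cv2.resize(i,None,fx=s,fy=s,interpolation=cv2.INTER_CUBIC)
a=optics.camera("top")[150:290,250:380,::-1];b=optics.camera("side")[165:305,270:400,::-1]
cv2.imwrite("pics/crop3.png",np.hstack([f(a,3),f(b,3)]))
E
```

```text
time_s: 8.75
eef_pos: [0.5157, -0.1121, 0.141]
eef_rot: [0.486, 0.516, 0.484, -0.514]
wrist_force: [2.7, 3.7, -2.5]
opening: 0.336
pos [ 0.5157 -0.1121  0.141 ] F [ 2.7322  3.7352 -2.5164] open 0.336 t 8.75
tool x [ 0.0035  0.0004 -1.    ] y [ 0.9982 -0.0594  0.0035] z [-0.0594 -0.9982 -0.0006] q6 -0.382
shift mm [   0.1   -1.  -149.9]
```

View pics/crop3.png

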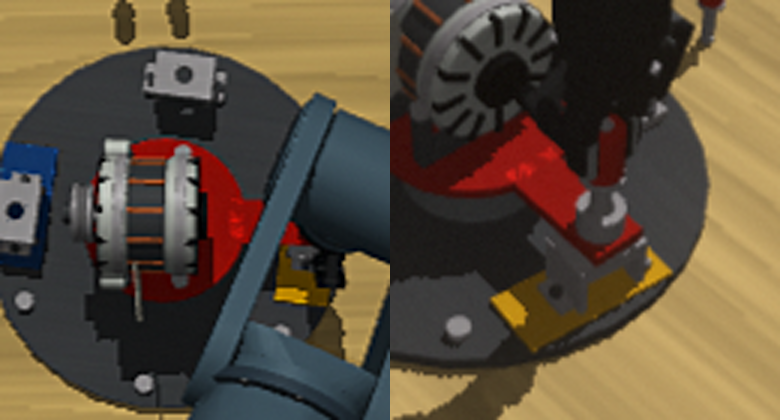

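```bash
python3 -c "
from h import *
T=lambda x,y:((x+.5)/3-.5+250,(y+.5)/3-.5+150)
print(onz('top',T(183,74),.061),onz('top',T(15,211),.061))
for P in([.5157,-.1121,.094],[.5145,-.1142,.061]):
  u,v=proj('side',P);print(u,v,(u-270)*3+391,(v-165)*3+1)
"
```

```text
[0.6739 0.0141 0.061 ] [0.538  0.1855 0.061 ]
340.0295403995606 233.4374507005173 601.0886211986817 206.3123521015519
339.7405416558452 244.41574344119516 600.2216249675357 239.24723032358548
```

```bash
python3 -m jog '[0,-1,-0.5,0,20, 0,-2,-0.5,0,20, 2,-2,-0.5,0,20, 4,-2,-0.5,0,20, 5,-2,-0.5,0,20]'
python3 -m jog '[0.5,0,0,0,20, 1,0,0,0,20, 1.5,0,0,0,20, 2,0,0,0,20, 2,0,0,0,20]'
python3 -m jog '[0.5,0,0,0,20, 1,0,0,0,20, 1,0,0,0,20, 1,0,0,0,20, 1,0,0,0,20]'

```

```text
time_s: 9.35
eef_pos: [0.5133, -0.112, 0.1354]
eef_rot: [0.486, 0.514, 0.485, -0.514]
wrist_force: [3.5, 1.8, 1.5]
opening: 0.334
time_s: 9.85
eef_pos: [0.5126, -0.1118, 0.1331]
eef_rot: [-0.486, -0.514, -0.486, 0.514]
wrist_force: [2.7, 2.2, -0.3]
opening: 0.336
time_s: 10.35
eef_pos: [0.5127, -0.1118, 0.1322]
eef_rot: [-0.486, -0.514, -0.486, 0.514]
wrist_force: [1.8, 2.3, -1.0]
opening: 0.336
```

```bash
python3 -m jog '[0.5,0,0,0,20, 1,0,0,0,20, 1.5,0,0,0,20, 1.5,0,0,0,20, 1.5,0,0,0,20]'
python3 -m jog '[0.5,0,0,0,20, 1,0,0,0,20, 1.5,0,0,0,20, 1.5,0,0,0,20, 1.5,0,0,0,20]'

```

```text
time_s: 10.85
eef_pos: [0.5127, -0.1118, 0.1307]
eef_rot: [-0.486, -0.514, -0.486, 0.514]
wrist_force: [1.7, 1.2, -0.0]
opening: 0.338
time_s: 11.35
eef_pos: [0.5126, -0.1118, 0.129]
eef_rot: [-0.486, -0.514, -0.486, 0.514]
wrist_force: [2.3, 1.2, -2.6]
opening: 0.339
```

No resistance 4 mm past the block top, so the nose seems to be in the hole. I'll keep going in small steps and watch the force.

```bash
for k in 1; do python3 -m jog '[0.5,0,0,0,20, 1,0,0,0,20, 1.5,0,0,0,20, 2,0,0,0,20, 2,0,0,0,20]'; done
python3 -m jog '[0.5,0,0,0,20, 1,0,0,0,20, 1.5,0,0,0,20, 2,0,0,0,20, 2,0,0,0,20]'
python3 -m jog '[0.5,0,0,0,20, 1,0,0,0,20, 1.5,0,0,0,20, 1.5,0,0,0,20, 1.5,0,0,0,20]'

```

```text
time_s: 11.85
eef_pos: [0.5127, -0.1119, 0.1274]
eef_rot: [-0.486, -0.514, -0.486, 0.514]
wrist_force: [1.1, 1.1, 2.3]
opening: 0.336
time_s: 12.35
eef_pos: [0.5127, -0.1118, 0.125]
eef_rot: [-0.486, -0.514, -0.486, 0.514]
wrist_force: [0.7, 0.5, -0.0]
opening: 0.333
time_s: 12.85
eef_pos: [0.5127, -0.1118, 0.1236]
eef_rot: [-0.486, -0.514, -0.486, 0.514]
wrist_force: [0.9, 0.9, -0.7]
opening: 0.335
```

```bash
python3 -m jog '[1,0,0,0,20, 2,0,0,0,20, 3,0,0,0,20, 4,0,0,0,20, 5,0,0,0,20]'
python3 -m jog '[1,0,0,0,20, 2,0,0,0,20, 3,0,0,0,20, 4,0,0,0,20, 5,0,0,0,20]'
python3 -m jog '[0.5,0,0,0,20, 1,0,0,0,20, 1.5,0,0,0,20, 2,0,0,0,20, 2,0,0,0,20]'
python3 -c "
from h import *
to([.5236,.0376,.1077])
f=lambda i,s:cv2.resize(i,None,fx=s,fy=s,interpolation=cv2.INTER_CUBIC)
cv2.imwrite('pics/crop4.png',f(optics.camera('side')[165:305,270:410,::-1],4))
"
```

```text
time_s: 13.35
eef_pos: [0.5127, -0.1118, 0.1187]
eef_rot: [-0.486, -0.514, -0.486, 0.514]
wrist_force: [1.6, 0.1, 1.4]
opening: 0.333
time_s: 13.85
eef_pos: [0.5127, -0.1118, 0.1137]
eef_rot: [-0.486, -0.514, -0.486, 0.514]
wrist_force: [0.2, 0.4, 1.5]
opening: 0.334
time_s: 14.35
eef_pos: [0.5126, -0.1117, 0.1113]
eef_rot: [0.485, 0.514, 0.486, -0.514]
wrist_force: [2.0, 0.9, -5.1]
opening: 0.341
pos [ 0.5126 -0.1117  0.1113] F [ 1.9701  0.9174 -5.0626] open 0.341 t 14.35
tool x [-0.0002  0.0003 -1.    ] y [ 0.9984 -0.0567 -0.0003] z [-0.0567 -0.9984 -0.0003] q6 -0.384
shift mm [   3.6    2.5 -149.6]
```

View pics/crop4.png

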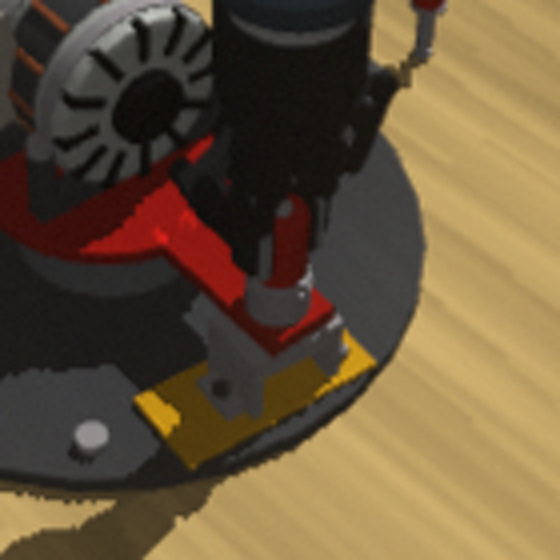

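The pin is through and nearly home: the shoulder sits just above the bush at (280,295). Seating it gently.

```bash
python3 -m jog '[0.5,0,0,0,20, 1,0,0,0,20, 1.5,0,0,0,20, 1.5,0,0,0,20, 1.5,0,0,0,20]'
python3 -m jog '[0.5,0,0,0,20, 1,0,0,0,20, 1,0,0,0,20, 1,0,0,0,20, 1,0,0,0,20]'
python3 -m jog '[0.5,0,0,0,20, 1,0,0,0,20, 1,0,0,0,20, 1,0,0,0,20, 1,0,0,0,20]'

```

```text
time_s: 14.9
eef_pos: [0.5126, -0.1118, 0.1102]
eef_rot: [-0.486, -0.514, -0.486, 0.514]
wrist_force: [2.4, 1.1, -3.8]
opening: 0.334
time_s: 15.4
eef_pos: [0.5128, -0.1118, 0.1094]
eef_rot: [-0.486, -0.514, -0.486, 0.514]
wrist_force: [1.6, 0.4, -1.9]
opening: 0.337
time_s: 15.9
eef_pos: [0.5128, -0.1119, 0.1083]
eef_rot: [0.486, 0.514, 0.486, -0.514]
wrist_force: [0.5, 0.6, -0.8]
opening: 0.34
```

```bash
python3 -m jog '[0.5,0,0,0,20, 1,0,0,0,20, 1,0,0,0,20, 1,0,0,0,20, 1,0,0,0,20]'
python3 -m jog '[0.5,0,0,0,20, 0.5,0,0,0,20, 0.5,0,0,0,20, 0.5,0,0,0,20, 0.5,0,0,0,20]'
python3 -m jog '[0.5,0,0,0,20, 0.5,0,0,0,20, 0.5,0,0,0,20, 0.5,0,0,0,20, 0.5,0,0,0,20]'

```

```text
time_s: 16.4
eef_pos: [0.5129, -0.1119, 0.1076]
eef_rot: [0.486, 0.514, 0.486, -0.514]
wrist_force: [-1.0, 1.5, 5.4]
opening: 0.337
time_s: 16.9
eef_pos: [0.5129, -0.1119, 0.1074]
eef_rot: [0.486, 0.514, 0.486, -0.514]
wrist_force: [-2.0, 2.1, 8.0]
opening: 0.33
time_s: 17.4
eef_pos: [0.5131, -0.1119, 0.1072]
eef_rot: [0.486, 0.514, 0.485, -0.514]
wrist_force: [-2.4, 2.1, 9.8]
opening: 0.338
```

The shoulder met the bush at TCP z 107.6 mm, the same height as when I gripped the pin seated in the start block, and the force is climbing. Releasing and retreating.

```bash
python3 -m jog '[0,0,0,0,45, 0,0,0,0,60, 0,0,0,0,80, 0,0,0,0,100, 0,0,0,0,100]'
python3 -m jog '[0,0,0,0,100, -5,0,0,0,100, -15,0,0,0,100, -30,0,0,0,100, -50,0,0,0,100]'
python3 -m jog '[-30,0,0,0,100, -60,0,0,0,100, -80,0,0,0,100, -80,0,0,0,100, -80,0,0,0,100]'
python3 -m jog '[-10,0,40,0,100, -20,0,80,0,100, -20,0,120,0,100, -20,0,150,0,100, -20,0,150,0,100]'
python3 - <<'E'
from h import *
to([.5236,.0376,.1077])
f=lambda i,s:cv2.resize(i,None,fx=s,fy=s,interpolation=cv2.INTER_CUBIC)
a=optics.camera("top")[150:290,250:380,::-1];b=optics.camera("side")[165:305,270:400,::-1]
cv2.imwrite("pics/crop5.png",np.hstack([f(a,3),f(b,3)]))
E
```

```text
time_s: 17.9
eef_pos: [0.5126, -0.1118, 0.106]
eef_rot: [-0.486, -0.514, -0.486, 0.514]
wrist_force: [0.7, 0.7, -0.4]
opening: 1.002
time_s: 18.4
eef_pos: [0.5124, -0.1116, 0.157]
eef_rot: [-0.485, -0.514, -0.486, 0.514]
wrist_force: [-0.2, 0.5, 0.6]
opening: 0.997
time_s: 18.9
eef_pos: [0.5129, -0.1118, 0.2369]
eef_rot: [0.486, 0.514, 0.485, -0.514]
wrist_force: [-0.3, 0.5, -1.2]
opening: 1.002
time_s: 19.4
eef_pos: [0.503, -0.2647, 0.2544]
eef_rot: [-0.484, -0.514, -0.485, 0.515]
wrist_force: [0.6, 0.3, -0.4]
opening: 0.998
pos [ 0.503  -0.2647  0.2544] F [ 0.6159  0.2617 -0.3921] open 0.998 t 19.4
tool x [-0.0024  0.0007 -1.    ] y [ 0.9982 -0.0607 -0.0025] z [-0.0607 -0.9982 -0.0005] q6 -0.632
shift mm [ 146.9    2.6 -302.9]
```

View pics/crop5.png

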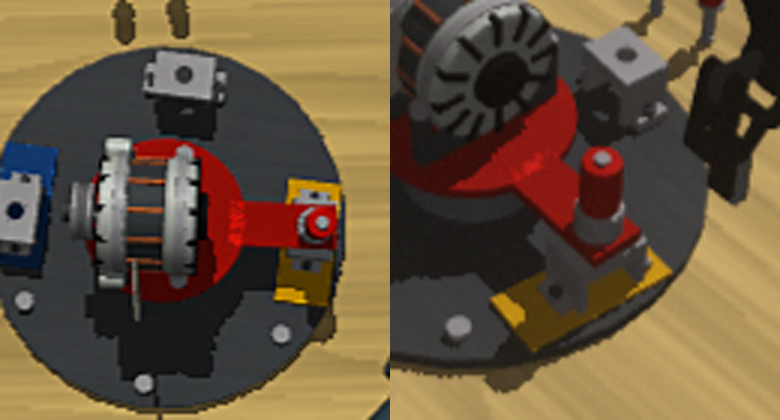

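```bash
python3 -c "
from h import *
print(tri(((322.5)/3-.5+250,(222.5)/3-.5+150),((602.5-390)/3-.5+270,(158.5)/3-.5+165)))
from bench import hand_in
hand_in()"
```

```text
(array([ 0.5131, -0.1134,  0.1464]), np.float64(0.000974435734695087))
the job is handed in; nothing more can be done
```

The alternator is turned to the yellow station, and the red-knobbed pin is pushed home there and released. I handed the job in at about 19.5 s; hand-in gives no verdict.

- **Draw and swing:** I gripped the pin in the arm (the largest of the three look-alikes) and drew it up about 33 mm. I then swung the index arm about 86° clockwise. The pull on the wrist stayed within about 6 N.
- **Finding the hole:** The nose went into the block about 11 mm off the pad's centre on the first try, so no search was needed. The highest force I saw while seating it was about 10 N.
- **Seating:** The shoulder met the bush at TCP height 107.6 mm. That matches the 107.7 mm read when the pin was seated in the start block.
- **Last checks:** After I let go, the pin stood upright. The knob's top measured 146.4 mm high from two views, against 146.1 mm at the start. It was about 11 mm from the pad's centre, inside the 20 mm limit, and the gripper was well clear. The force on the empty gripper read about 0.

**What disagreed or was not checked:**
- The 5 to 10 N push expected as the balls enter the block never showed, because I only saw forces at the end of each move. A downward pull of about 5 N shortly before home fits the balls snapping out.
- I did not pull on the pin to test the lock.
- I took no last picture of the wrench, can, pulley and regulator, but no move went near them.

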